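Lock the sample mill and hold its run plunger at half travel

TASK

Turn the closing ring of the white sample mill clockwise until its black lug lines up with the green mark on the housing. Then press the yellow spring-loaded run plunger on the grey switch box half-way down (8 mm of its 16 mm travel, so that its green band is sinking into the black bezel) and keep it there: finish while still holding it at half travel with the gripper, because it springs back if let go. Leave everything else on the bench where it stands.

Things in the scene. Friction and masses are not known exactly. Their poses are not given: they have to be found in the camera images.
- mill: white box-shaped sample mill fixed to the bench, 150 x 150 mm, flat top 90 mm above the bench, on either side of the bench and turned up to about 0.5 rad. Origin at the centre of its underside, z up; its z axis is also the axis of the closing ring. x axis points from the origin towards the green locked mark. In the middle of the ring a blue dome ends 131.5 mm above the bench.
- ring (a joint): closing ring of the mill (aluminium, outer diameter 64 mm, from 95 to 121 mm above the bench), turns about the mill's vertical axis. Value in rad, grows as it is turned clockwise seen from above. 0 = open stop, lug at +1.05 rad from the mill's x axis (red mark); 1.05 = locked, lug straight above the green mark, along the mill's x axis; it can overrun to a stop at 1.30, which is not locked. Starts between 0 and 0.35. Friction 0.12 N m, no spring: it stays where it is left.
- lug (a point): grip point on the black lug of the closing ring, 52 mm from the ring's axis, 120 mm above the bench; turns with the ring. The lug is an upright radial fin with a white line on top, 12 mm thick, reaching from the ring to 66 mm from the axis, from 96 to 132 mm above the bench: pinch it from above across its 12 mm, or push it sideways.
- lock_mark (a point): the outer part of the green locked mark on the mill's top edge, 70 mm from the ring's axis, 91 mm above the bench
- switchbox: grey switch box fixed to the bench, 110 x 90 mm, 45 mm tall, with a round black bezel (52 mm diameter) whose top is 55 mm above the bench. Origin at the centre of its underside, z up, plunger on this axis.
- plunger (a joint): yellow spring-loaded run plunger, upright cylinder 36 mm in diameter. Value in m, 0 = up (as it starts), grows as it is pressed straight down, 0.016 = bottom. Half travel = 0.008. Spring: about 4.2 N to start moving, 7 N at half travel, 10 N at the bottom; it springs back up when let go.
- plunger_top (a point): centre of the plunger's flat top; 88 mm above the bench when up, 80 mm at half travel, 72 mm at the bottom. The green band round the plunger lies 5 to 11 mm above the bezel when up, so at half travel its middle is level with the bezel's top.
- amber_bottle: amber glass reagent bottle with red cap, 90 mm diameter, 190 mm tall; origin at the centre of its underside
- clear_bottle: clear glass bottle with blue cap, 72 mm diameter, 150 mm tall; origin at the centre of its underside
- mortar: white ceramic mortar bowl, 90 mm across, 45 mm tall; origin at the centre of its underside
- vial: small glass sample vial with white cap, 28 mm diameter, 55 mm tall, standing between the mill and the switch box; origin at the centre of its underside
- spatula: narrow steel lab spatula, 170 mm long, 18 mm wide, 8 mm thick, lying flat on the bench; its origin on the underside, x axis along it
- tube_rack: green tube rack with blue-capped tubes, 68 x 124 mm, 95 mm tall; origin at the centre of its underside
Things that resemble listed ones, but are neither listed nor needed, are in the scene too. Leave any pink look-alike of the mill alone.

How it is judged:
On the way:
1. the closing ring stands at its locked mark while the run plunger is still up (value of joint ring between 0.93 and 1.17 rad and value of joint plunger below 0.003 m), for 0.3 s.
At the end, for the whole second after the job is handed in: The ring stands within 0.12 rad of its locked mark (value 0.93 to 1.17), the plunger is held by the gripper's fingers, which press on it with more than 2 N, 5 to 11 mm down (half travel +- 3 mm), throughout the last second, and every bystander is within 30 mm of where it started (value of joint ring between 0.93 and 1.17 rad and value of joint plunger between 0.005 and 0.011 m and contact force between the fingers and plunger above 2 N and distance of each of amber_bottle, clear_bottle, mortar, vial, spatula, tube_rack from where it was at the start of the episode below 0.03 m); the arm keeps its last pose, push and grip.
It fails at once if a bystander was knocked over or moved by more than 30 mm (distance of any of amber_bottle, clear_bottle, mortar, vial, spatula, tube_rack from where it was at the start of the episode above 0.03 m or angle between any of amber_bottle, clear_bottle, mortar, vial, spatula, tube_rack's own z axis and vertical above 0.5 rad).
It also fails if it takes over 45 s, if anything falls off the work surface, if the arm or the gripper's body presses on something with over 40 N, if the wrist force passes 120 N, or if a joint passes its speed limit or range.

ROBOT

A 7-joint arm with a two-finger parallel gripper is mounted at the origin on the work surface. World frame = base frame: x ahead of the robot, y to its left, z up, the work surface at z = 0. Lengths are in m, angles in rad, forces in N, time in s.
With the tool pointing down it reaches from about 0.425 to 0.825 m from the base axis. Payload 3.6 kg.
Tool frame: the origin (TCP) lies between the finger pads; the fingertips stand 22 mm ahead of it and the grasp point (between the pads) lies 3 mm ahead of it; z points along the fingers, y is the direction in which the jaws open and shut (so a half turn about z gives the same grasp; the last joint's range is limited). The gripper opens to 85 mm and grips with 20 to 120 N. Pads are 22 mm wide; open, the fingers measure 114 mm over their backs; the gripper's body (76 mm by 85 mm) begins 54 mm behind the grasp point. The pads swing forward as they close: fully open they stand 13 mm farther back than shut.
Start: joints at [-1.355, 0.615, -0.013, 1.423, 0.008, 1.103, -0.04], TCP at [0.156, 0.631, 0.23] pointing down, gripper open.
Joint ranges: [-3.12, 3.12], [-0.3, 2.06], [-1.34, 1.32], [0.26, 2.42], [-1.36, 4.5], [0.01, 1.98], [-2.84, 2.84]. Speed limits (rad/s): [2.79, 2.79, 3.14, 3.14, 3.14, 3.14, 3.14].

INTERFACE

Orientations are given as a rotation vector (axis times angle).
In Python, from cell import bot gives the robot as it stands.
- The arm moves only by the tool carry_out, never from a script. Its argument "plan" is one flat list of numbers, 7 for each row, row after row: the opening, from 0 (shut) to 1 (fully open), then the shift along the tool's x, y, z in m, then the turn, a rotation vector about the tool's x, y, z in rad. A call has 1 to 20 rows; each row is the pose to reach, as a shift and turn from the pose measured when the call began, along the tool's axes at that moment; what a row does not reach only later rows make up. A row lasts 1/10 s, in which the tool goes at most 50 mm and 8.59 degrees, less where a joint would pass 70% of its speed; a pose out of reach is approached as far as the arm can. A call with a gripper value outside its range is refused whole. The fingers move at their own pace and stop on an object; "squeeze" is the grip in N (left out, the last holds). Time passes only in rows, so rows that repeat a pose let the fingers close. It gives the time, the measured TCP pose, the force and the opening at its end, in the units of the state.
- bot.sense(): the state, without advancing time (a new reading comes with each control period).
- bot.capture(name): name is "scene" or "top" or "wrist"; returns a dict with "frame" (384x512x3 uint8, red, green, blue), "K" (3x3 intrinsics, pixels), "extrinsics" (4x4, takes a point from camera to world coordinates). Camera axes: x right, y down, z forward; pixel columns grow to the right and rows downward; lengths in m; the calibration is good to about 2 mm. The wrist camera is an equidistant fisheye: a pixel r from the principal point sees the ray r / f radians off the axis. A picture is of the moment at which its call begins. There is no depth.
- bot.hand_in(): hands the job in, once; it reports no verdict.
The state is a dict: "t": time; "qpos": joint angles; "qvel": joint speeds; "tau": joint torques, N m; "position": TCP position; "orientation": TCP orientation; "contact_force": force on the tool from outside, world axes, zero at the start; "ft_torque": the same for the moment, N m; "grip_width": opening from 0.0 (shut) to 1.0 (fully open).
Only numpy, scipy, OpenCV 4.12 (cv2) and the standard library are available. Lean on these libraries where they do the work, as an engineer would, in place of code of your own. Each camera call takes 0.05 s, during which the arm holds its last target. There are 200 camera calls.

## Working session

There is one attempt and no reset: what is moved stays moved. The work goes in short steps, Python scripts to look and compute and a tool call to move; the robot and the scene stay as the last step left them, time stands still between calls to the robot, and variables do not carry over. Pictures are saved under pics/ and viewed, on a budget of 10 in all, crops included, one or two more only if the job needs it, and the job is handed in when it is done.

Besides the shell and the picture viewer there is one more tool, called after "Request:" by a JSON object that holds its "fn" and its "kwargs", one argument or row to a line. carry_out: Moves the arm, as the interface text tells. Its arguments: {"type":"object","properties":{"plan":{"type":"array","items":{"type":"number"}},"squeeze":{"type":"number"}},"required":["plan"]}

```bash
ls; mkdir -p pics; python3 - <<'E'
from cell import bot
import cv2,numpy as np,pickle
s=bot.sense();print(s)
d={}
for n in("scene","top","wrist"):
    d[n]=c=bot.capture(n)
    print(n,c["K"].round(1).tolist(),c["extrinsics"].round(3).tolist())
pickle.dump(d,open("c0.pkl","wb"))
a=[cv2.resize(d[n]["frame"],(800,600),interpolation=cv2.INTER_CUBIC)[:,:,::-1] for n in("scene","top")]
cv2.imwrite("pics/scene0.png",a[0]);cv2.imwrite("pics/top0.png",a[1])
E
```

```text
pics
{'t': 0.0, 'qpos': array([-1.35551132,  0.61591331, -0.01264626,  1.42491821,  0.00811031,
        1.10339494, -0.04043135]), 'qvel': array([-1.06466028e-03, -1.55180745e-03, -1.49393533e-05, -8.80553533e-04,
       -1.82187112e-03,  1.69545911e-03,  1.06278945e-03]), 'tau': array([ 8.79790576e-06, -4.69216740e+01,  2.59040566e-01, -1.71040624e+01,
        9.93096095e-03,  9.51560534e-03, -5.86984328e-07]), 'position': array([0.15542635, 0.63034666, 0.2293355 ]), 'orientation': array([-0.37873585, -3.11839312,  0.00403374]), 'contact_force': array([-0.3221637 , -0.17277837, -0.15030321]), 'ft_torque': array([-0.016106  ,  0.03308306, -0.00349775]), 'grip_width': 1.000698408445753}
scene [[440.7, 0.0, 255.2], [0.0, 440.7, 189.0], [0.0, 0.0, 1.0]] [[-0.763, 0.549, -0.341, 0.967], [0.647, 0.641, -0.413, 0.492], [-0.008, -0.536, -0.844, 1.125], [0.0, 0.0, 0.0, 1.0]]
top [[497.3, 0.0, 247.5], [0.0, 497.3, 189.3], [0.0, 0.0, 1.0]] [[-0.006, -0.988, 0.152, 0.337], [-1.0, 0.005, -0.009, -0.016], [0.008, -0.152, -0.988, 1.466], [0.0, 0.0, 0.0, 1.0]]
wrist [[297.3, 0.0, 258.0], [0.0, 297.3, 192.6], [0.0, 0.0, 1.0]] [[0.238, 0.938, 0.252, 0.092], [0.971, -0.23, -0.064, 0.646], [-0.003, 0.26, -0.966, 0.373], [0.0, 0.0, 0.0, 1.0]]
```

View pics/top0.png

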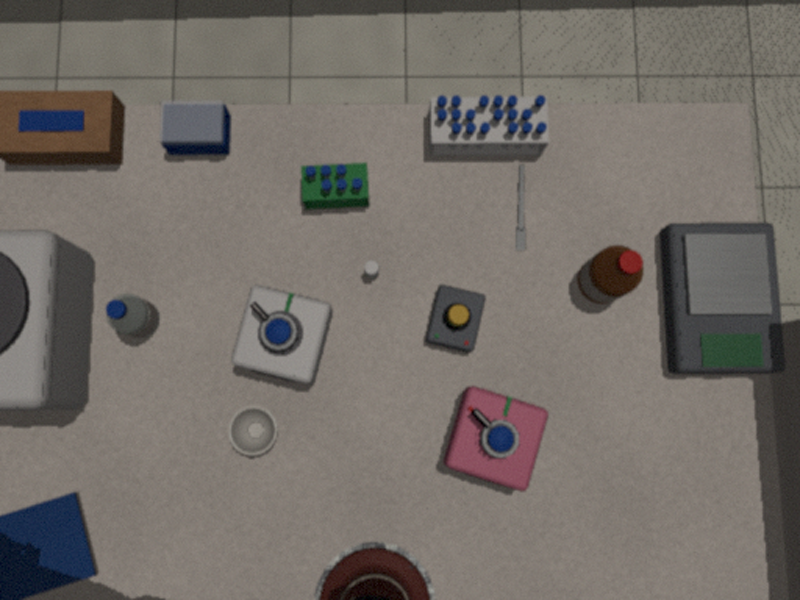

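View pics/scene0.png

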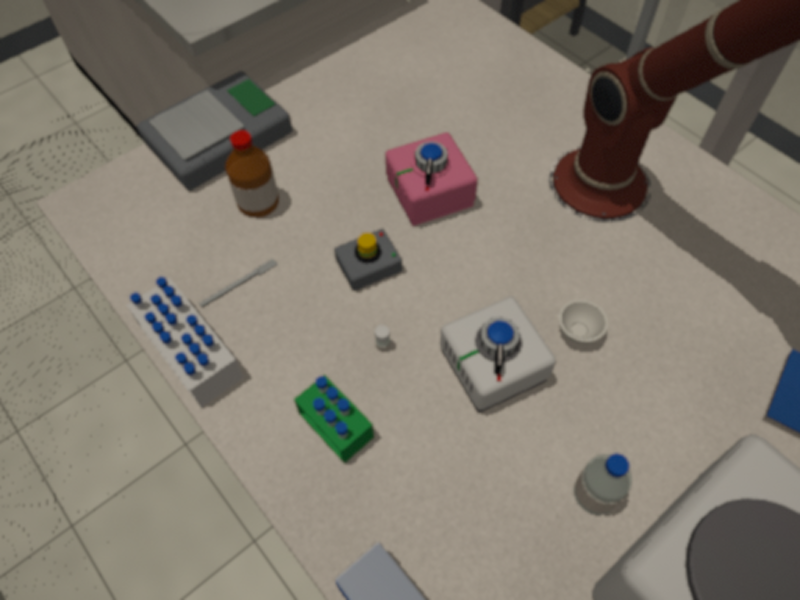

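The top view has two mill candidates: the white one with its ring at (280,332) and a pink look-alike at (500,438). The white one fits the description. In the scene view it is at (500,335). The plunger is at (458,316) in the top view and (367,245) in the scene view. I'll measure these and confirm in one crop.

```bash
cat > h.py <<'E'
import numpy as np,cv2
def ray(c,px):
    K=c["K"];E=c["extrinsics"]
    d=E[:3,:3]@np.linalg.solve(K,[px[0],px[1],1.]);return E[:3,3],d
def onz(c,px,z):
    o,d=ray(c,px);return o+d*(z-o[2])/d[2]
def proj(c,p):
    E=c["extrinsics"];q=c["K"]@(E[:3,:3].T@(np.asarray(p)-E[:3,3]));return q[:2]/q[2]
def blob(c,lo,hi,box,inv=False):
    h=cv2.cvtColor(c["frame"],cv2.COLOR_RGB2HSV);m=cv2.inRange(h,lo,hi)
    r=np.zeros_like(m);x0,y0,x1,y1=[int(v) for v in box];r[y0:y1,x0:x1]=m[y0:y1,x0:x1]
    n,l,s,ce=cv2.connectedComponentsWithStats(r);i=1+np.argmax(s[1:,4]);return ce[i],s[i],l==i
E
python3 - <<'E'
import pickle;from h import *
d=pickle.load(open("c0.pkl","rb"));k=.64
B=lambda *b:[v*k for v in b]
for n,bm,bp in(("top",B(235,285,330,385),B(430,290,485,350)),("scene",B(440,300,555,410),B(335,230,402,288))):
    c=d[n]
    for nm,lo,hi,b,z in(("dome",(100,100,40),(130,255,255),bm,.126),("green",(45,80,30),(85,255,255),bm,.091),("red",(0,120,60),(8,255,255),bm,.091),("lugdark",(0,0,0),(179,255,50),bm,.12),("plunger",(18,120,60),(35,255,255),bp,.083)):
        try:
            ce,s,m=blob(c,lo,hi,b)
            ys,xs=np.nonzero(m);ev,V=np.linalg.eigh(np.cov(xs,ys))
            print(n,nm,ce.round(1),s.tolist(),onz(c,ce,z).round(4),"axis",V[:,1].round(2))
        except Exception as e:print(n,nm,e)
def crop(c,b):
    x0,y0,x1,y1=[int(v) for v in b];return cv2.resize(c["frame"][y0:y1,x0:x1,::-1],(400,400),interpolation=cv2.INTER_CUBIC)
t,s=d["top"],d["scene"]
cv2.imwrite("pics/crop1.png",np.hstack([crop(t,(145,177,217,249)),crop(s,(278,188,358,268))]))
E
```

```text
top dome [177.6 211.6] [170, 204, 16, 16, 203] [0.4826 0.1621 0.126 ] axis [-0.71  0.71]
top green [184.5 192.7] [183, 188, 4, 11, 18] [0.5395 0.1484 0.091 ] axis [-0.26  0.97]
top red attempt to get argmax of an empty sequence
top lugdark [177.  224.4] [172, 223, 11, 3, 15] [0.4485 0.1641 0.12  ] axis [-1.   -0.08]
top plunger [293. 201.] [287, 195, 13, 13, 144] [ 0.5156 -0.1551  0.083 ] axis [-0.89  0.45]
scene dome [319.7 212.5] [312, 206, 17, 14, 189] [0.4826 0.1665 0.126 ] axis [-0.98 -0.21]
scene green [299.6 226.8] [295, 225, 10, 5, 15] [0.5364 0.1513 0.091 ] axis [-0.91  0.42]
scene red [318.7 241.1] [318, 239, 2, 5, 7] [0.5275 0.2137 0.091 ] axis [-0.08  1.  ]
scene lugdark [317.9 233.5] [317, 225, 4, 14, 28] [0.5264 0.205  0.12  ] axis [0.14 0.99]
scene plunger [234.4 155.8] [229, 149, 12, 15, 153] [ 0.5173 -0.1468  0.083 ] axis [-0.14  0.99]
```

View pics/crop1.png

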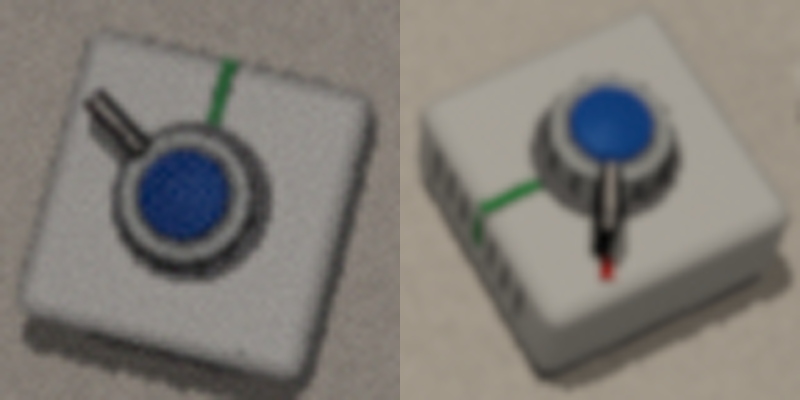

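The crop confirms the white mill. Its green mark is at (222,90), and the lug, at (92,97)–(145,150), points at the red mark. I'll convert that into a pre-grasp move.

```bash
cat >> h.py <<'E'
from scipy.spatial.transform import Rotation as Ro
def rel(s,p,yaw):
    "shift/turn in tool axes to world point p, tool down with jaw axis y at angle yaw"
    R=Ro.from_rotvec(s["orientation"]);y=np.array([np.cos(yaw),np.sin(yaw),0]);z=np.array([0,0,-1.])
    T=Ro.from_matrix(np.c_[np.cross(y,z),y,z])
    return np.r_[R.inv().apply(np.asarray(p)-s["position"]),(R.inv()*T).as_rotvec()].round(4)
E
python3 - <<'E'
import pickle;from h import *
from cell import bot
d=pickle.load(open("c0.pkl","rb"));t=d["top"];sc=d["scene"]
cv=lambda x,y:(145+x/5.556-.5,177+y/5.556-.5)
cs=lambda x,y:(278+x/5-.5,188+y/5-.5)
a=onz(t,cv(92,97),.132);b=onz(t,cv(145,150),.132);print("lug top",a,b,np.arctan2(*(a-b)[1::-1]))
g1=onz(t,cv(230,62),.091);g2=onz(t,cv(212,125),.091);print("green",g1,g2,np.arctan2(*(g1-g2)[1::-1]))
a=onz(sc,cs(605,215)if 0 else cs(205,225),.132);b=onz(sc,cs(212,165),.132);print("lug scene",a,b,np.arctan2(*(a-b)[1::-1]))
# box corners
print("edge",[onz(t,cv(*p),.09).round(4).tolist() for p in((90,35),(373,103))])
s=bot.sense();print(rel(s,[.5193,.2007,.23],.785+np.pi/2))
E
```

```text
lug top [0.5302735  0.20686792 0.132     ] [0.50412194 0.18062898 0.132     ] 0.7870658071256136
green [0.55366098 0.14468737 0.091     ] [0.52171691 0.15330707 0.091     ] -0.2635603102660558
lug scene [0.52846258 0.20734166 0.132     ] [0.50168935 0.185334   0.132     ] 0.6880138667254827
edge [[0.568, 0.2155, 0.09], [0.5326, 0.0727, 0.09]]
[-4.5610e-01 -3.3020e-01  3.0000e-04 -1.9000e-03 -1.0000e-03 -1.0268e+00]
```

Request:
{"fn": "carry_out", "kwargs": {
  "plan": [1,-0.456,-0.33,0,0,0,-1.027,1,-0.456,-0.33,0,0,0,-1.027,1,-0.456,-0.33,0,0,0,-1.027,1,-0.456,-0.33,0,0,0,-1.027,1,-0.456,-0.33,0,0,0,-1.027,1,-0.456,-0.33,0,0,0,-1.027,1,-0.456,-0.33,0,0,0,-1.027,1,-0.456,-0.33,0,0,0,-1.027,1,-0.456,-0.33,0,0,0,-1.027,1,-0.456,-0.33,0,0,0,-1.027,1,-0.456,-0.33,0,0,0,-1.027,1,-0.456,-0.33,0,0,0,-1.027,1,-0.456,-0.33,0,0,0,-1.027,1,-0.456,-0.33,0,0,0,-1.027,1,-0.456,-0.33,0,0,0,-1.027,1,-0.456,-0.33,0,0,0,-1.027,1,-0.456,-0.33,0,0,0,-1.027,1,-0.456,-0.33,0,0,0,-1.027]
}}

```text
t: 1.95
position: [0.5188, 0.2017, 0.2304]
orientation: [1.204, -2.901, 0.002]
contact_force: [-0.6, 0.2, 0.1]
grip_width: 1.002
```

```bash
python3 - <<'E'
from cell import bot
import cv2,pickle
s=bot.sense();print(s["t"],s["qpos"].round(2),s["position"],s["orientation"],s["contact_force"])
c=bot.capture("wrist");pickle.dump(c,open("w1.pkl","wb"));print(c["extrinsics"].round(3).tolist())
cv2.imwrite("pics/w1.png",cv2.resize(c["frame"],(800,600),interpolation=cv2.INTER_CUBIC)[:,:,::-1])
E
```

```text
1.95 [-0.26  0.48 -0.23  1.69  0.13  0.99  1.82] [0.51878591 0.20173936 0.23035788] [ 1.20383779e+00 -2.90059184e+00  2.31270816e-03] [-0.5619253   0.20180196  0.09460097]
[[-0.709, 0.681, 0.183, 0.472], [0.705, 0.685, 0.181, 0.156], [-0.002, 0.258, -0.966, 0.374], [0.0, 0.0, 0.0, 1.0]]
```

View pics/w1.png

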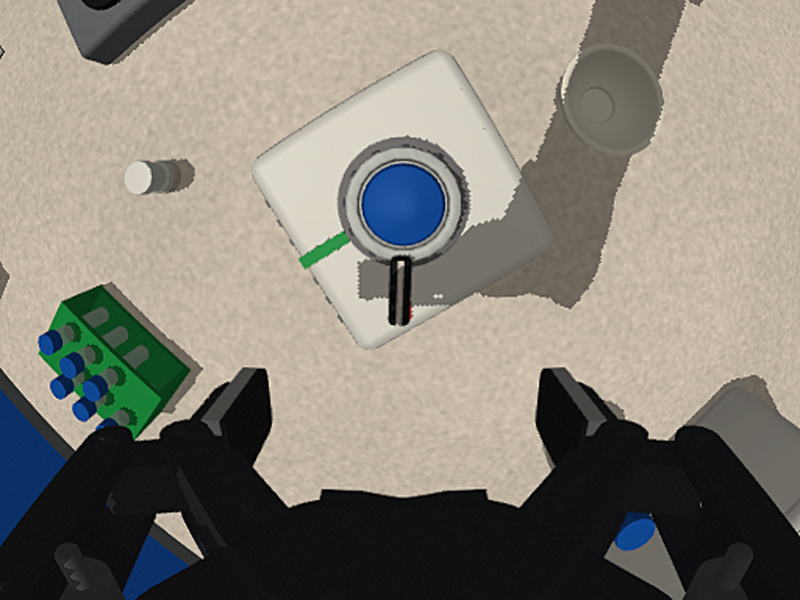

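The wrist view shows the dome at (403,204), the lug's white line from (401,262) to (398,320), and the green mark from (347,239) to (303,263). The jaws sit across the lug, and the red mark is just visible at (410,312). I'll refine the angles with the fisheye model.

```bash
cat >> h.py <<'E'
def fray(c,px):
    K=c["K"];v=(np.asarray(px,float)-K[:2,2])/K[0,0];r=np.hypot(*v)
    d=np.r_[v/r*np.sin(r),np.cos(r)];E=c["extrinsics"];return E[:3,3],E[:3,:3]@d
def fonz(c,px,z):
    o,d=fray(c,px);return o+d*(z-o[2])/d[2]
E
python3 - <<'E'
import pickle;from h import *
from cell import bot
c=pickle.load(open("w1.pkl","rb"));P=lambda x,y,z:fonz(c,(x*.64-.2,y*.64-.2),z)
ce,s_,m=blob(c,(100,100,40),(130,255,255),(200,90,310,170));D=fonz(c,ce,.124);print("dome",ce,D)
ce,s_,m=blob(c,(45,80,30),(85,255,255),(180,130,230,180));G=fonz(c,ce,.0905)
ys,xs=np.nonzero(m);pts=np.array([fonz(c,p,.0905)[:2] for p in zip(xs,ys)]);w,V=np.linalg.eigh(np.cov(pts.T));v=V[:,1]*np.sign(V[0,1])
print("green",G,"bearing from dome",np.arctan2(*(G-D)[1::-1]),"axis",np.arctan2(v[1],v[0]))
a=P(398.5,321,.132);b=P(401,262,.132);print("lug",a,b,np.arctan2(*(a-b)[1::-1]),"bearing",np.arctan2(*((a+b)/2-D)[1::-1]),np.hypot(*(a-D)[:2]))
q=[P(*p,.09) for p in((253,165),(440,50),(551,235),(367,349))];print("corners",np.round(q,4).tolist(),"ctr",np.mean(q,0))
for i in range(4):
    e=q[(i+1)%4]-q[i];print(round((np.arctan2(e[1],e[0])+np.pi/4)%(np.pi/2)-np.pi/4,3),end=" ")
E
```

```text
dome [257.68675799 130.4109589 ] [0.48214263 0.16408131 0.124     ]
green [0.53773976 0.15021948 0.0905    ] bearing from dome -0.24434446447199829 axis -0.26401912724137205
lug [0.52810943 0.20684129 0.132     ] [0.50413013 0.18474224 0.132     ] 0.7446153242196936 bearing 0.7509046027767317 0.06278027934482627
corners [[0.5308, 0.0802, 0.09], [0.3994, 0.1127, 0.09], [0.4294, 0.2438, 0.09], [0.566, 0.2148, 0.09]] ctr [0.48140772 0.16287309 0.09      ]
-0.242 -0.225 -0.209 -0.256
```

```bash
python3 - <<'E'
from h import *
from cell import bot
print(rel(bot.sense(),[.520,.199,.123],.755+np.pi/2))
E
```

```text
[ 0.0008 -0.0024  0.1073 -0.0011 -0.0016  0.0313]
```

Request:
{"fn": "carry_out", "kwargs": {
  "plan": [1,0.001,-0.002,0.03,0,0,0.03,1,0.001,-0.002,0.06,0,0,0.03,1,0.001,-0.002,0.085,0,0,0.03,1,0.001,-0.002,0.107,0,0,0.03,1,0.001,-0.002,0.107,0,0,0.03,1,0.001,-0.002,0.107,0,0,0.03,0,0.001,-0.002,0.107,0,0,0.03,0,0.001,-0.002,0.107,0,0,0.03,0,0.001,-0.002,0.107,0,0,0.03,0,0.001,-0.002,0.107,0,0,0.03,0,0.001,-0.002,0.107,0,0,0.03,0,0.001,-0.002,0.107,0,0,0.03,0,0.001,-0.002,0.107,0,0,0.03,0,0.001,-0.002,0.107,0,0,0.03,0,0.001,-0.002,0.107,0,0,0.03,0,0.001,-0.002,0.107,0,0,0.03],
  "squeeze": 40
}}

```text
t: 3.6
position: [0.5197, 0.1992, 0.1237]
orientation: [1.159, -2.919, 0.003]
contact_force: [-0.5, -0.2, 5.7]
grip_width: 0.127
```

```bash
python3 - <<'E'
from h import *
from cell import bot
s=bot.sense();print(s)
A=np.array([.482,.1635]);p=s["position"][:2]-A;ph=np.arctan2(p[1],p[0]);r=np.hypot(*p);print("lug bearing,r",ph,r)
y=Ro.from_rotvec(s["orientation"]).as_matrix()[:,1];yaw=np.arctan2(y[1],y[0]);print("jaw-90",yaw-np.pi/2)
for k in range(1,11):
    dphi=(-.245-ph)*k/10;f=ph+dphi;print(rel(s,[*(A+r*np.array([np.cos(f),np.sin(f)])),s["position"][2]],yaw+dphi))
E
```

```text
{'t': 3.6, 'qpos': array([-0.27761103,  0.60674981, -0.19880362,  1.81609743,  0.1708775 ,
        0.7360786 ,  1.75794261]), 'qvel': array([ 1.44496615e-03,  5.16556447e-06,  4.86000620e-04, -6.44087245e-05,
       -9.36719697e-06,  1.99268657e-04, -1.42458458e-04]), 'tau': array([ -0.12948527, -39.05161142,  -1.62268985, -12.0681265 ,
         0.15680707,  -0.37225991,   0.12881842]), 'position': array([0.51973018, 0.19921801, 0.12371995]), 'orientation': array([ 1.15928561e+00, -2.91917580e+00,  2.52731153e-03]), 'contact_force': array([-0.4655421 , -0.19846807,  5.65131865]), 'ft_torque': array([-0.12912297,  0.24557371, -0.10895819]), 'grip_width': 0.12654373277331268}
lug bearing,r 0.758009247363141 0.05195519360464979
jaw-90 0.7560563882539766
[ 0.0003 -0.0052  0.     -0.0013 -0.0011  0.1003]
[ 0.001  -0.0104  0.     -0.0014 -0.0011  0.2006]
[ 0.0023 -0.0154  0.     -0.0014 -0.001   0.3009]
[ 0.0041 -0.0203  0.     -0.0015 -0.0009  0.4012]
[ 0.0063 -0.025   0.     -0.0015 -0.0009  0.5015]
[ 0.0091 -0.0294  0.     -0.0016 -0.0008  0.6018]
[ 1.220e-02 -3.360e-02  1.000e-04 -1.600e-03 -7.000e-04  7.021e-01]
[ 1.580e-02 -3.740e-02  1.000e-04 -1.700e-03 -6.000e-04  8.024e-01]
[ 1.970e-02 -4.080e-02  1.000e-04 -1.700e-03 -5.000e-04  9.027e-01]
[ 2.390e-02 -4.380e-02  1.000e-04 -1.700e-03 -5.000e-04  1.003e+00]
```

The lug is pinched, with an opening of about 11 mm and little side force. Next I'll swing it clockwise along the arc.

Request:
{"fn": "carry_out", "kwargs": {
  "plan": [0,0.0003,-0.0052,0,0,0,0.1,0,0.001,-0.0104,0,0,0,0.2,0,0.0023,-0.0154,0,0,0,0.3,0,0.0041,-0.0203,0,0,0,0.4,0,0.0063,-0.025,0,0,0,0.5,0,0.0091,-0.0294,0,0,0,0.6,0,0.0122,-0.0336,0,0,0,0.7,0,0.0158,-0.0374,0,0,0,0.8,0,0.0197,-0.0408,0,0,0,0.9,0,0.0239,-0.0438,0,0,0,1.003,0,0.0239,-0.0438,0,0,0,1.003,0,0.0239,-0.0438,0,0,0,1.003,0,0.0239,-0.0438,0,0,0,1.003,0,0.0239,-0.0438,0,0,0,1.003]
}}

```text
t: 5.0
position: [0.5317, 0.1517, 0.1237]
orientation: [-0.384, -3.117, 0.002]
contact_force: [-3.2, 2.9, 4.9]
grip_width: 0.124
```

```bash
python3 - <<'E'
from h import *
from cell import bot
s=bot.sense();A=np.array([.482,.1635]);p=s["position"][:2]-A;print(s["t"],s["qpos"].round(2),"bearing",np.arctan2(p[1],p[0]),np.hypot(*p),s["position"],s["contact_force"],s["ft_torque"],s["grip_width"])
y=Ro.from_rotvec(s["orientation"]).as_matrix()[:,1];print("jaw-90",np.arctan2(y[1],y[0])-np.pi/2)
E
```

```text
5.0 [-0.37  0.6   0.08  1.83 -0.07  0.72  1.08] bearing -0.2330241378853891 0.051050680048557485 [0.53167091 0.15171133 0.12371977] [-3.19917122  2.86254858  4.9319078 ] [ 0.47685105  0.80269773 -0.11838084] 0.12404043377879631
jaw-90 -0.245465937468484
```

Request:
{"fn": "carry_out", "kwargs": {
  "plan": [0.5,0,0,0,0,0,0,0.5,0,0,0,0,0,0,0.5,0,0,0,0,0,0,0.5,0,0,0,0,0,0,0.5,0,0,-0.03,0,0,0,0.5,0,0,-0.07,0,0,0,0.5,0,0,-0.107,0,0,0,0.5,0,0,-0.107,0,0,0,0.5,0,0,-0.107,0,0,0]
}}

```text
t: 5.9
position: [0.5322, 0.1516, 0.2314]
orientation: [0.385, 3.117, -0.001]
contact_force: [-0.4, -0.6, -0.3]
grip_width: 0.498
```

```bash
python3 - <<'E'
from h import *
from cell import bot
import pickle
c=bot.capture("wrist");pickle.dump(c,open("w2.pkl","wb"))
cv2.imwrite("pics/w2.png",cv2.resize(c["frame"],(800,600),interpolation=cv2.INTER_CUBIC)[:,:,::-1])
E
```

```text
(no output)
```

View pics/w2.png

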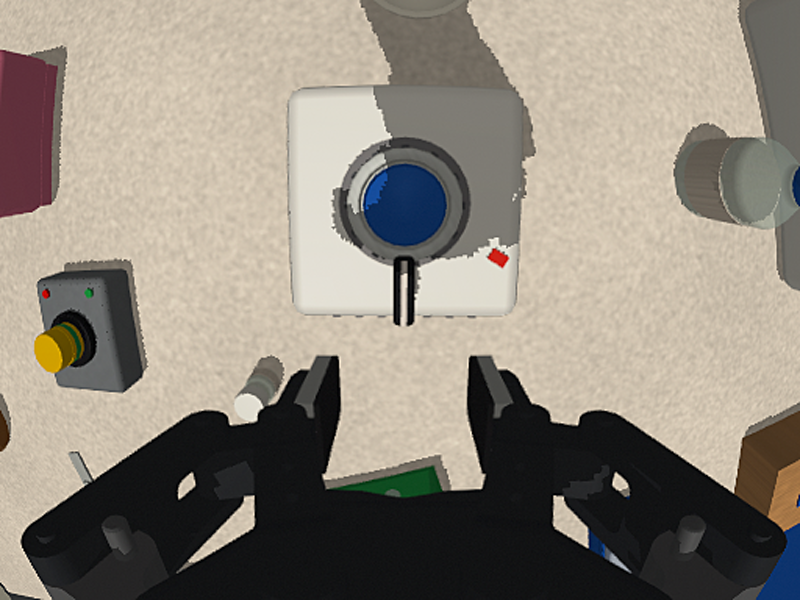

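The white line of the lug lies along the mill's axis and covers the green mark, at (404,290) in the picture. Red is alone at (498,258), so the ring is locked. Next I'll shut the fingers and go above the plunger.

```bash
python3 - <<'E'
from h import *
from cell import bot
import pickle
c=pickle.load(open("w2.pkl","rb"));P=lambda x,y,z:fonz(c,(x*.64-.2,y*.64-.2),z)
a=P(404,320,.132);b=P(403,260,.132);D=fonz(c,blob(c,(100,100,40),(130,255,255),(200,90,310,170))[0],.124)
print("lug",np.arctan2(*(a-b)[1::-1]),np.arctan2(*((a+b)/2-D)[1::-1]),"plunger top",P(52,353,.088),"bezel",P(72,338,.055))
q=[P(*p,.09) for p in((290,88),(521,88),(516,315),(296,315))]
e=q[1]-q[0];f=q[2]-q[3];print("edges",np.arctan2(e[1],e[0])-np.pi/2,np.arctan2(f[1],f[0])-np.pi/2)
print(rel(bot.sense(),[.516,-.151,.20],-.245+np.pi/2))
E
```

```text
lug -0.22844764000626513 -0.25485271831937495 plunger top [ 0.51595061 -0.14651055  0.088     ] bezel [ 0.51359585 -0.14817235  0.055     ]
edges -0.24339603388925402 -0.24457192979842302
[-0.0587 -0.2971  0.0306 -0.002  -0.0021 -0.0005]
```

Request:
{"fn": "carry_out", "kwargs": {
  "plan": [0,-0.0095,-0.049,0,0,0,0,0,-0.019,-0.098,0,0,0,0,0,-0.0285,-0.147,0,0,0,0,0,-0.038,-0.196,0,0,0,0,0,-0.0475,-0.245,0,0,0,0,0,-0.058,-0.296,0,0,0,0,0,-0.058,-0.296,0,0,0,0,0,-0.058,-0.296,0,0,0,0,0,-0.058,-0.296,0,0,0,0,0,-0.058,-0.296,0,0,0,0]
}}

```text
t: 6.95
position: [0.5157, -0.1474, 0.2298]
orientation: [-0.379, -3.115, 0.001]
contact_force: [-1.0, 0.5, -0.7]
grip_width: -0.001
```

```bash
python3 - <<'E'
from h import *
from cell import bot
import pickle
s=bot.sense();print(s["position"],s["qpos"].round(2),s["contact_force"],s["grip_width"])
c=bot.capture("wrist");pickle.dump(c,open("w3.pkl","wb"))
cv2.imwrite("pics/w3.png",cv2.resize(c["frame"],(800,600),interpolation=cv2.INTER_CUBIC)[:,:,::-1])
ce,st,m=blob(c,(18,120,60),(35,255,255),(150,100,360,384));print(ce,st,fonz(c,ce,.088))
(x,y),r=cv2.minEnclosingCircle(np.argwhere(m)[:,::-1].astype(np.float32));print(x,y,r,fonz(c,(x,y),.088))
E
```

```text
[ 0.51572071 -0.14744584  0.22983519] [ 0.14  0.44  0.14  1.76 -0.07  0.95  1.64] [-0.9638019   0.50932796 -0.73109334] -0.0014211711286313113
[252.41310282 180.55505005] [ 234  162   37   38 1099] [ 0.51278974 -0.15272925  0.088     ]
252.2096710205078 180.40322875976562 19.016559600830078 [ 0.51259368 -0.1528863   0.088     ]
```

View pics/w3.png

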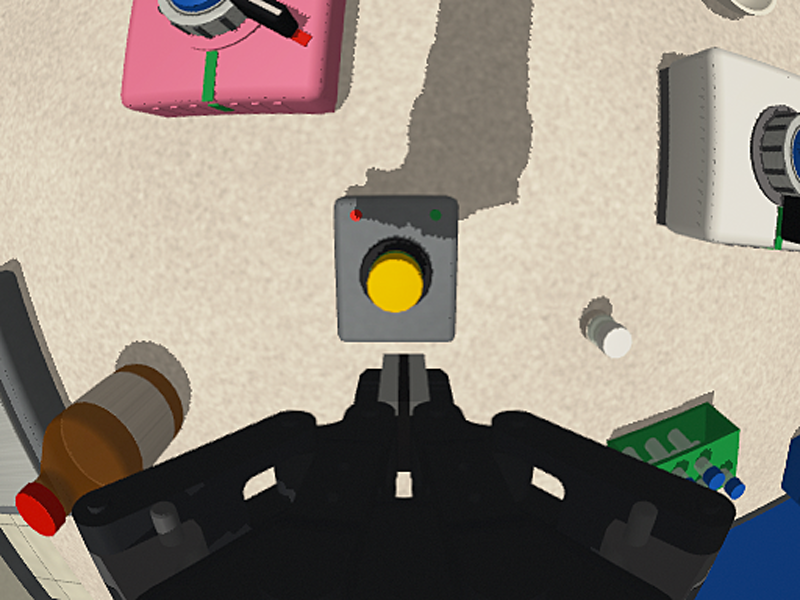

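The wrist view shows the yellow plunger top at (395,283), about (0.514, -0.152). The shut fingertips are at (404,370). The vial at (610,335) and the amber bottle on the left are both clear. I'll go down to just above contact, then press.

```bash
python3 - <<'E'
from h import *
from cell import bot
print(rel(bot.sense(),[.5145,-.152,.114],-.245+np.pi/2))
E
```

```text
[-1.000e-04 -4.400e-03  1.161e-01 -1.200e-03 -3.200e-03  3.100e-03]
```

Request:
{"fn": "carry_out", "kwargs": {
  "plan": [0,0,-0.0044,0.03,0,-0.003,0,0,0,-0.0044,0.06,0,-0.003,0,0,0,-0.0044,0.085,0,-0.003,0,0,0,-0.0044,0.105,0,-0.003,0,0,0,-0.0044,0.114,0,-0.003,0,0,0,-0.0044,0.116,0,-0.003,0,0,0,-0.0044,0.116,0,-0.003,0,0,0,-0.0044,0.116,0,-0.003,0]
}}

```text
t: 7.8
position: [0.5153, -0.152, 0.1152]
orientation: [0.378, 3.117, -0.002]
contact_force: [0.1, 0.6, 1.4]
grip_width: 0.004
```

Request:
{"fn": "carry_out", "kwargs": {
  "plan": [0,0,0,0.004,0,0,0,0,0,0,0.007,0,0,0,0,0,0,0.01,0,0,0,0,0,0,0.013,0,0,0,0,0,0,0.0135,0,0,0,0,0,0,0.0135,0,0,0,0,0,0,0.0135,0,0,0]
}}

```text
t: 8.5
position: [0.5153, -0.152, 0.1017]
orientation: [0.378, 3.117, -0.002]
contact_force: [-0.0, 1.1, -0.1]
grip_width: -0.001
```

```bash
python3 - <<'E'
from h import *
from cell import bot
import pickle
s=bot.sense();print(s["position"],s["contact_force"],s["ft_torque"],s["grip_width"])
d={n:bot.capture(n) for n in("scene","top","wrist")};pickle.dump(d,open("c4.pkl","wb"))
f=[]
for n in range(6): bot.capture("scene"); f.append(bot.sense()["contact_force"])
print(np.mean(f,0),np.std(f,0))
w=d["wrist"]["frame"][100:260,190:330,::-1];sc=d["scene"]["frame"][130:200,200:280,::-1]
cv2.imwrite("pics/p4.png",np.hstack([cv2.resize(w,(400,457),interpolation=cv2.INTER_CUBIC),cv2.resize(sc,(400,457),interpolation=cv2.INTER_CUBIC)]))
E
```

```text
[ 0.51531895 -0.15204081  0.10165612] [-0.00278572  1.13355659 -0.09673017] [-0.00280746 -0.0169625   0.02743581] -0.0011316177565431995
[-0.29047696 -0.04821308 -0.29053892] [0.35429426 0.725912   0.42177529]
```

View pics/p4.png

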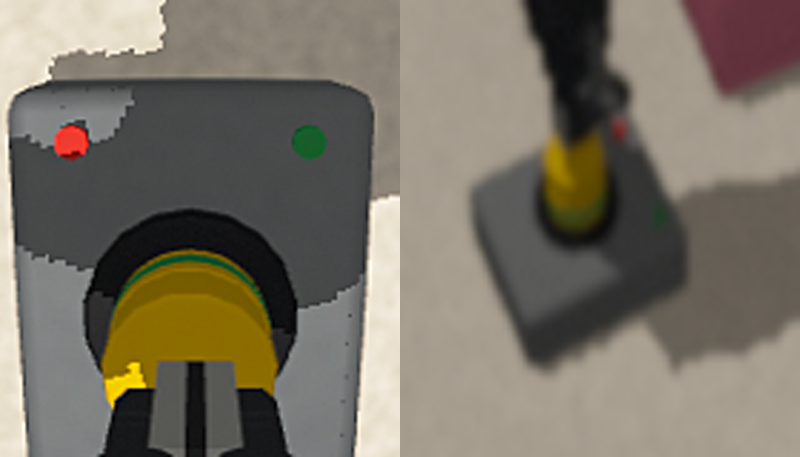

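The green band is still fully above the bezel, at (190,265) in the wrist crop, and there is no force. The shut tips therefore stand higher than I assumed and aren't touching yet. I'll go down in small steps until the force shows contact.

Request:
{"fn": "carry_out", "kwargs": {
  "plan": [0,0,0,0.0015,0,0,0,0,0,0,0.003,0,0,0,0,0,0,0.003,0,0,0,0,0,0,0.003,0,0,0]
}}

```text
t: 9.35
position: [0.5152, -0.152, 0.0986]
orientation: [0.378, 3.117, -0.002]
contact_force: [-0.4, -0.4, 0.8]
grip_width: 0.003
```

Request:
{"fn": "carry_out", "kwargs": {
  "plan": [0,0,0,0.0015,0,0,0,0,0,0,0.003,0,0,0,0,0,0,0.003,0,0,0,0,0,0,0.003,0,0,0]
}}

```text
t: 9.75
position: [0.5152, -0.152, 0.0955]
orientation: [0.378, 3.117, -0.002]
contact_force: [0.4, 0.3, -0.6]
grip_width: -0.0
```

```bash
python3 - <<'E'
from h import *
from cell import bot
import pickle
d={n:bot.capture(n) for n in("scene","top","wrist")};pickle.dump(d,open("c5.pkl","wb"))
w=d["wrist"]["frame"][100:300,170:340,::-1];sc=d["scene"]["frame"][120:190,200:270,::-1]
cv2.imwrite("pics/p5.png",np.hstack([cv2.resize(w,(425,500),interpolation=cv2.INTER_CUBIC),cv2.resize(sc,(370,500),interpolation=cv2.INTER_CUBIC)]))
E
```

```text
(no output)
```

View pics/p5.png

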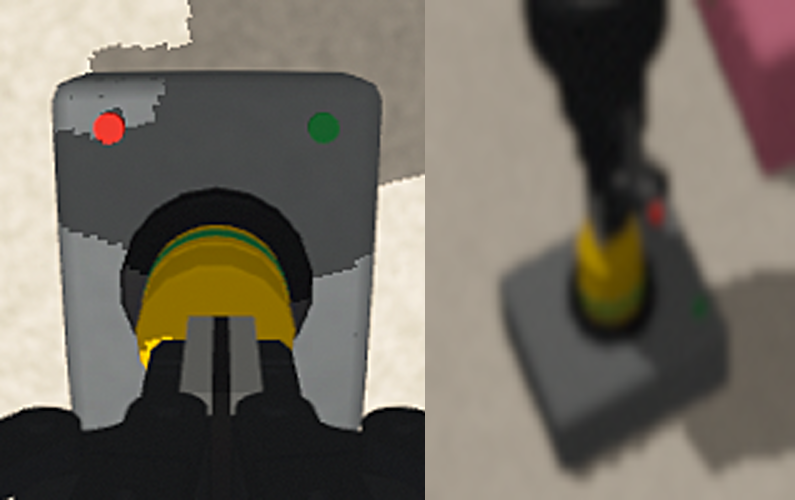

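```bash
python3 - <<'E'
from h import *
from cell import bot
import pickle
c=pickle.load(open("c5.pkl","rb"))["wrist"];s=bot.sense()
o,d=fray(c,(258.5,226.5));R=Ro.from_rotvec(s["orientation"]).as_matrix()
o2=R.T@(o-s["position"]);d2=R.T@d
for off in(-.011,0,.011):
    k=(off-o2[0])/d2[0];p=o2+k*d2;print("tool x",off,"tip at tool z",p.round(4),"world",(o+k*d).round(4))
ce,st,m=blob(c,(18,120,30),(35,255,255),(200,150,320,260));print(st)
print(s["contact_force"])
E
```

```text
tool x -0.011 tip at tool z [-0.011   0.0001  0.0501] world [ 0.5261 -0.1546  0.0455]
tool x 0 tip at tool z [0.     0.0001 0.0223] world [ 0.5153 -0.1519  0.0733]
tool x 0.011 tip at tool z [ 0.011   0.     -0.0055] world [ 0.5046 -0.1493  0.1011]
[ 224  194   65   54 1969]
[-0.65235691 -0.0561629  -0.08676506]
```

The tip's edge projects onto the plunger top, so the fingers are over it and not beside it. I'll keep going down in 2 mm steps, watching the force.

Request:
{"fn": "carry_out", "kwargs": {
  "plan": [0,0,0,0.001,0,0,0,0,0,0,0.002,0,0,0,0,0,0,0.002,0,0,0]
}}

```text
t: 10.2
position: [0.5151, -0.1519, 0.0934]
orientation: [0.378, 3.117, -0.002]
contact_force: [0.5, 0.3, 0.3]
grip_width: -0.001
```

Request:
{"fn": "carry_out", "kwargs": {
  "plan": [0,0,0,0.001,0,0,0,0,0,0,0.002,0,0,0,0,0,0,0.002,0,0,0]
}}

```text
t: 10.5
position: [0.515, -0.1519, 0.0913]
orientation: [0.378, 3.118, -0.002]
contact_force: [-0.2, 0.7, 0.2]
grip_width: 0.001
```

Request:
{"fn": "carry_out", "kwargs": {
  "plan": [0,0,0,0.001,0,0,0,0,0,0,0.002,0,0,0,0,0,0,0.002,0,0,0]
}}

```text
t: 10.8
position: [0.5149, -0.1519, 0.0891]
orientation: [0.378, 3.118, -0.002]
contact_force: [0.6, -0.2, -0.4]
grip_width: -0.002
```

```bash
python3 - <<'E'
from h import *
from cell import bot
import pickle
d={n:bot.capture(n) for n in("scene","top","wrist")};pickle.dump(d,open("c6.pkl","wb"))
p5=pickle.load(open("c5.pkl","rb"))
w=d["wrist"]["frame"][150:290,200:320,::-1];w5=p5["wrist"]["frame"][150:290,200:320,::-1]
cv2.imwrite("pics/p6.png",np.hstack([cv2.resize(x,(400,467),interpolation=cv2.INTER_CUBIC) for x in(w5,w)]))
E
```

```text
(no output)
```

View pics/p6.png

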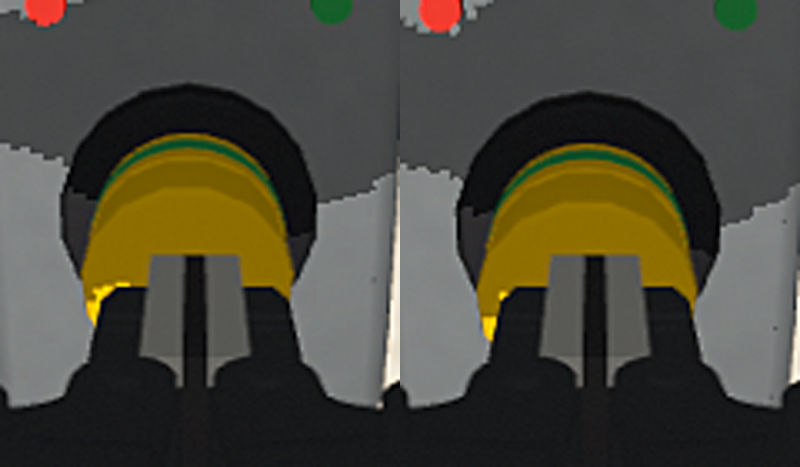

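```bash
cat >> h.py <<'E'
def fproj(c,p):
    E=c["extrinsics"];q=E[:3,:3].T@(np.asarray(p)-E[:3,3]);th=np.arctan2(np.hypot(*q[:2]),q[2])
    return c["K"][:2,2]+c["K"][0,0]*th*q[:2]/np.hypot(*q[:2])
E
python3 - <<'E'
from h import *
import pickle
from cell import bot
s=bot.sense();R=Ro.from_rotvec(s["orientation"]).as_matrix();c=pickle.load(open("c6.pkl","rb"))["wrist"]
print("cam in tool",R.T@(c["extrinsics"][:3,3]-s["position"]))
T=lambda p:((fproj(c,p)-[200,150])*3.333).round(0)
u=R[:,0]; u=u/np.hypot(*u[:2])
for ctr in((.5128,-.1528),(.5145,-.151)):
    for nm,r,z in(("bezel near",.026,.055),("plunger at bezel",.018,.055),("band lo",.018,.060),("band hi",.018,.066),("top88",.018,.088),("top80",.018,.080),("top72",.018,.072)):
        print(nm,T(np.r_[ctr,z]+r*np.r_[u[:2],0]),"left/right",T(np.r_[ctr,z]+r*R[:,1]),T(np.r_[ctr,z]-r*R[:,1]))
for x in(0,.005,.011):
    print("tip",x,[T(s["position"]+R@[x,0,z]) for z in(.003,.012,.022)])
E
```

```text
cam in tool [ 0.06556032 -0.00022902 -0.14317629]
bezel near [187.  88.] left/right [323. 222.] [ 51. 221.]
plunger at bezel [187. 130.] left/right [282. 222.] [ 93. 222.]
band lo [187. 137.] left/right [284. 231.] [ 90. 231.]
band hi [187. 146.] left/right [287. 243.] [ 87. 242.]
top88 [186. 184.] left/right [299. 292.] [ 73. 291.]
top80 [186. 169.] left/right [294. 272.] [ 78. 272.]
top72 [186. 156.] left/right [290. 255.] [ 83. 255.]
bezel near [199.  94.] left/right [334. 228.] [ 63. 227.]
plunger at bezel [199. 137.] left/right [293. 228.] [104. 228.]
band lo [199. 144.] left/right [295. 237.] [102. 237.]
band hi [199. 153.] left/right [298. 249.] [ 99. 249.]
top88 [200. 192.] left/right [312. 299.] [ 87. 299.]
top80 [199. 176.] left/right [307. 279.] [ 91. 279.]
top72 [199. 163.] left/right [302. 261.] [ 96. 261.]
tip 0 [array([195., 299.]), array([195., 278.]), array([195., 256.])]
tip 0.005 [array([195., 271.]), array([195., 250.]), array([195., 230.])]
tip 0.011 [array([195., 235.]), array([195., 217.]), array([195., 198.])]
```

The plunger is still up, since its outline matches a top at 88 mm. The fingertips appear shorter than the nominal 22 mm, so I'll continue down until I feel contact.

Request:
{"fn": "carry_out", "kwargs": {
  "plan": [0,0,0,0.001,0,0,0,0,0,0,0.002,0,0,0,0,0,0,0.002,0,0,0]
}}

```text
t: 11.25
position: [0.5151, -0.1519, 0.0874]
orientation: [0.378, 3.117, -0.002]
contact_force: [-0.2, -0.1, 1.4]
grip_width: -0.0
```

Request:
{"fn": "carry_out", "kwargs": {
  "plan": [0,0,0,0.001,0,0,0,0,0,0,0.002,0,0,0,0,0,0,0.002,0,0,0]
}}

```text
t: 11.55
position: [0.5151, -0.152, 0.0856]
orientation: [0.378, 3.117, -0.002]
contact_force: [-1.5, 0.2, 4.7]
grip_width: -0.0
```

Request:
{"fn": "carry_out", "kwargs": {
  "plan": [0,0,0,0.001,0,0,0,0,0,0,0.002,0,0,0,0,0,0,0.002,0,0,0]
}}

```text
t: 11.85
position: [0.5151, -0.1519, 0.0836]
orientation: [0.378, 3.117, -0.002]
contact_force: [-1.1, 0.4, 4.6]
grip_width: -0.001
```

Contact came at TCP z of about 0.087, with roughly 4.6 N of spring preload. Half travel is therefore at z of about 0.079.

Request:
{"fn": "carry_out", "kwargs": {
  "plan": [0,0,0,0.001,0,0,0,0,0,0,0.002,0,0,0,0,0,0,0.003,0,0,0,0,0,0,0.0045,0,0,0,0,0,0,0.0045,0,0,0,0,0,0,0.0045,0,0,0]
}}

```text
t: 12.45
position: [0.5152, -0.152, 0.0793]
orientation: [0.378, 3.117, -0.002]
contact_force: [-1.0, 1.2, 6.5]
grip_width: -0.003
```

```bash
python3 - <<'E'
from h import *
from cell import bot
import pickle
d={n:bot.capture(n) for n in("scene","top","wrist")};pickle.dump(d,open("c7.pkl","wb"))
f=[];z=[]
for n in range(10):
    bot.capture("scene"); s=bot.sense();f.append(s["contact_force"]);z.append(s["position"])
print(np.mean(f,0),np.std(f,0),np.mean(z,0))
w=d["wrist"]["frame"][150:290,200:320,::-1];sc=d["scene"]["frame"][130:190,205:257,::-1]
cv2.imwrite("pics/p7.png",np.hstack([cv2.resize(x,(400,467),interpolation=cv2.INTER_CUBIC) for x in(w,sc)]))
c=d["wrist"];R=Ro.from_rotvec(s["orientation"]).as_matrix();T=lambda p:((fproj(c,p)-[200,150])*3.333).round(0)
u=R[:,0]/np.hypot(*R[:2,0])
for nm,r,zz in(("bezel near",.026,.055),("plunger at bezel",.018,.055),("top88",.018,.088),("top80",.018,.080),("top72",.018,.072)):
    print(nm,T(np.r_[.5145,-.151,zz]+r*np.r_[u[:2],0]),T(np.r_[.5145,-.151,zz]+r*R[:,1]),T(np.r_[.5145,-.151,zz]-r*R[:,1]))
E
```

```text
[-1.47821062  0.47737619  6.21562328] [0.44813106 0.43031883 0.39169202] [ 0.51513706 -0.15195374  0.07932382]
bezel near [199. 106.] [341. 246.] [ 56. 246.]
plunger at bezel [199. 150.] [298. 246.] [100. 246.]
top88 [200. 213.] [319. 325.] [ 80. 325.]
top80 [200. 195.] [313. 303.] [ 85. 303.]
top72 [199. 179.] [308. 283.] [ 90. 283.]
```

View pics/p7.png

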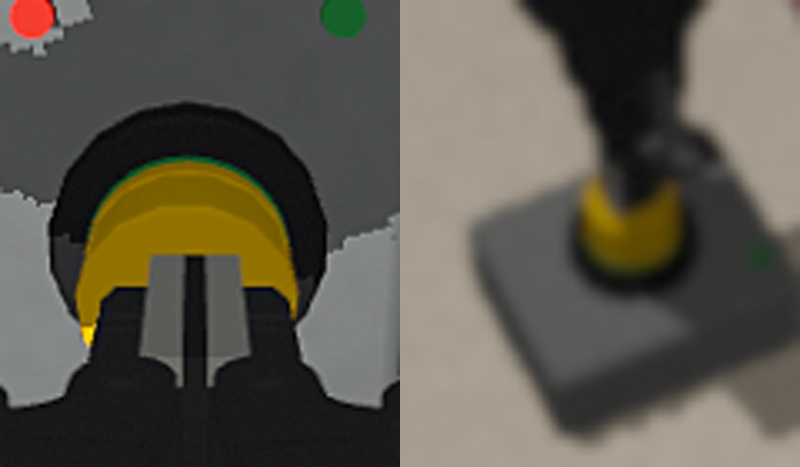

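```bash
python3 - <<'E'
from h import *
import pickle
for n in("c6","c7"):
    c=pickle.load(open(n+".pkl","rb"))["wrist"]["frame"];print(n)
    for r in range(188,204):print(r,c[r,254:260].mean(0).round(0).astype(int).tolist())
    c=pickle.load(open(n+".pkl","rb"))["scene"];h=cv2.cvtColor(c["frame"],cv2.COLOR_RGB2HSV)[140:175,220:250]
    print("scene green px",cv2.inRange(h,(38,90,20),(85,255,255)).astype(bool).sum(),"yellow",cv2.inRange(h,(18,120,40),(37,255,255)).astype(bool).sum())
E
```

```text
c6
188 [18, 18, 20]
189 [16, 16, 19]
190 [18, 17, 20]
191 [14, 14, 20]
192 [3, 6, 23]
193 [127, 94, 0]
194 [110, 95, 4]
195 [33, 79, 37]
196 [6, 76, 39]
197 [33, 86, 36]
198 [126, 94, 0]
199 [123, 92, 0]
200 [139, 107, 0]
201 [141, 109, 0]
202 [120, 94, 0]
203 [119, 93, 0]
scene green px 1 yellow 142
c7
188 [18, 18, 20]
189 [18, 18, 20]
190 [19, 18, 20]
191 [18, 17, 20]
192 [19, 18, 20]
193 [18, 18, 20]
194 [18, 17, 20]
195 [18, 13, 19]
196 [18, 28, 23]
197 [7, 80, 39]
198 [78, 95, 26]
199 [126, 96, 0]
200 [125, 95, 0]
201 [147, 114, 0]
202 [137, 106, 0]
203 [122, 95, 0]
scene green px 2 yellow 125
```

The green band is now about 3.3 mm above the bezel, so the plunger is about 7.7 mm down. The force of about 6.3 N suggests about 6 mm. I'll nudge 0.5 mm more to centre it, then run the final checks and hand in.

Request:
{"fn": "carry_out", "kwargs": {
  "plan": [0,0,0,0.0005,0,0,0,0,0,0,0.0005,0,0,0,0,0,0,0.0005,0,0,0]
}}

```text
t: 13.4
position: [0.5151, -0.1519, 0.0791]
orientation: [0.378, 3.117, -0.002]
contact_force: [-1.8, -0.2, 6.9]
grip_width: -0.002
```

```bash
python3 - <<'E'
from h import *
import pickle
from cell import bot
a=pickle.load(open("c0.pkl","rb"));k=.64
b={n:bot.capture(n) for n in("top","scene")}
f=[]
for i in range(6): bot.capture("top");f.append(bot.sense()["contact_force"])
print(np.mean(f,0),bot.sense()["position"],bot.sense()["t"])
for nm,bx in(("amber",(575,240,650,305)),("clear",(100,295,160,345)),("mortar",(225,400,282,460)),("vial",(355,255,385,285)),("spatula",(505,160,535,255)),("rack",(295,155,375,215))):
    x0,y0,x1,y1=[int(v*k) for v in bx];g=[cv2.cvtColor(q["top"]["frame"],cv2.COLOR_RGB2GRAY)[y0:y1,x0:x1].astype(np.float32) for q in(a,b)]
    print(nm,"shift px",np.round(cv2.phaseCorrelate(*g),2),"mean diff",np.abs(g[0]-g[1]).mean().round(1))
# ring: dark lug in scene view
c=b["scene"]
for n,lo,hi,z in(("red",(0,120,60),(8,255,255),.091),("dark",(0,0,0),(179,255,50),.12)):
    try: ce,s,m=blob(c,lo,hi,(290,205,330,250));P=onz(c,ce,z);print(n,ce,s[4],np.arctan2(P[1]-.1635,P[0]-.482))
    except Exception as e: print(n,e)
print(bot.hand_in())
E
```

```text
[-1.5748372   0.88431831  6.3861094 ] [ 0.51514613 -0.15193397  0.07909658] 13.8Traceback (most recent call last):
  File "<stdin>", line 11, in <module>
    return _wrapfunc(a, 'round', decimals=decimals, out=out)
    return _wrapit(obj, method, *args, **kwds)
    conv = _array_converter(obj)
ValueError: setting an array element with a sequence. The requested array has an inhomogeneous shape after 1 dimensions. The detected shape was (2,) + inhomogeneous part.
```

```bash
python3 - <<'E'
from h import *
import pickle
from cell import bot
a=pickle.load(open("c0.pkl","rb"));k=.64
b={n:bot.capture(n) for n in("top","scene")}
for nm,bx in(("amber",(575,240,650,305)),("clear",(100,295,160,345)),("mortar",(225,400,282,460)),("vial",(355,255,385,285)),("spatula",(505,160,535,255)),("rack",(295,155,375,215))):
    x0,y0,x1,y1=[int(v*k) for v in bx];g=[cv2.cvtColor(q["top"]["frame"],cv2.COLOR_RGB2GRAY)[y0:y1,x0:x1].astype(np.float32) for q in(a,b)]
    print(nm,"shift px",np.round(cv2.phaseCorrelate(*g)[0],2),"mean diff",np.abs(g[0]-g[1]).mean().round(1))
for n,lo,hi,z in(("red",(0,120,60),(8,255,255),.091),("dark",(0,0,0),(179,255,50),.12)):
    try: ce,s,m=blob(b["scene"],lo,hi,(290,205,330,250));P=onz(b["scene"],ce,z);print(n,ce,s[4],np.arctan2(P[1]-.1635,P[0]-.482))
    except Exception as e: print(n,e)
print(bot.hand_in())
E
```

```text
amber shift px [-0.09  0.49] mean diff 9.8
clear shift px [0.08 0.09] mean diff 10.7
mortar shift px [0.04 0.13] mean diff 14.1
vial shift px [-0.07  0.03] mean diff 13.9
spatula shift px [-0.01 -0.09] mean diff 14.3
rack shift px [0.01 0.1 ] mean diff 10.1
red [318.66666667 241.5       ] 6 0.8321839583301411
dark [303.87323944 222.5915493 ] 71 -0.08669199767889973
the job is handed in; nothing more can be done
None
```

I turned the white mill's ring clockwise to its green mark by pinching the lug and swinging it about 1.0 rad. Then I pressed the run plunger with the shut fingertips and handed in at about 14 s while still holding it. No verdict was reported.

**Ring:** After release, the wrist view put the lug at -0.23 to -0.25 rad, against -0.244 rad for the mill's edges, so it is locked to within about 0.02 rad. A last rough dark-blob check from the scene camera gave -0.09 rad, which disagrees. The mask probably included the ring's shaded side; I trusted the wrist measurement and did not recheck.

**Plunger:** The gripper is holding it with about 6.4 N upward.
- The two depth estimates differ but both lie inside 5–11 mm: about 8 mm from the green band and the distance moved since contact, about 6 mm from the spring force.
- Contact came about 20 mm lower than the nominal fingertip length implied, so I found it by stepping down until the force rose.

**Bystanders:** In the top camera, all six shifted by 0.5 px or less (about 1.5 mm).

I viewed 10 pictures.

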